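# Find the loose blower bolt and hold its cover open

### The arm

A 6-joint arm with a two-finger parallel gripper is mounted at the origin on the work surface. World frame = base frame: x ahead of the robot, y to its left, z up, the work surface at z = 0. Lengths are in m, angles in rad, forces in N, time in s.
With the tool pointing down it reaches from about 0.4 to 0.825 m from the base axis. Payload 7 kg.
Tool frame: the origin (TCP) lies on the centre line of the jaws, within the pads' length; the fingertips stand 25 mm ahead of it and the grasp point (between the pads) lies 6 mm ahead of it; z points along the fingers, y is the direction in which the jaws open and shut (so a half turn about z gives the same grasp; the last joint's range is limited). The gripper opens to 88 mm and grips with 3 to 60 N. Pads are 19 mm wide; open, the fingers measure 130 mm over their backs; the gripper's body (78 mm by 193 mm) begins 47 mm behind the grasp point.
Start: joints at [1.626, 0.359, 0.012, 0, -1.224, -0.288], TCP at [0.156, 0.657, 0.252] pointing down, gripper open.
Joint ranges: [-3.07, 3.07], [-1.43, 2.12], [-1.02, 1.25], [-3.03, 1.67], [-3.05, -0], [-3.03, 3.03]. Speed limits (rad/s): [2.39, 2.39, 3.01, 3.14, 3.14, 3.14].

### API

Orientations are given as [roll, pitch, yaw] about the fixed x, y, z axes, in that order (R = Rz(yaw) Ry(pitch) Rx(roll)).
In Python, from station import * gives the robot as it stands. The module is installed in compiled form; this text tells all that it offers.
- The arm moves only by the tool step_arm, never from a script. Its argument "commands" is text: rows parted by semicolons, each of 6 numbers parted by spaces: the shift along the tool's x, y, z in mm, then the turn, a rotation vector about the tool's x, y, z in rad. A call has 1 to 8 rows; each row shifts and turns the commanded pose from where the row before left it, along the tool's axes as they then stand; what a row does not reach is not made up. A row lasts 1/8 s, in which the tool goes at most 62.5 mm and 10.7 degrees, less where a joint would pass 70% of its speed; a pose out of reach is approached as far as the arm can. A call is refused whole if a number of a shift passes 62.5 or a number of a turn 0.188, either way. A call with a gripper value outside its range is refused whole. "jaw" is the finger opening in mm, from 0 to 87.6, set as the call begins (left out, the last holds). The fingers move at their own pace and stop on an object; "grip_force" is the grip in N (left out, the last holds). Time passes only in rows, so rows that do not move let the fingers close. It gives the time, the measured TCP pose, the force and the opening at its end, in the units of the state.
- get_state(): the state, without advancing time (a new reading comes with each control period).
- grab_frame(name): name is "scene" or "top"; returns a dict with "frame" (480x640x3 uint8, red, green, blue), "fovy" (degrees; the focal length in pixels is half the picture's height over the tangent of half this angle, whatever the lens; pixels are square), "cx", "cy" (the principal point, pixels), "rvec" (rotation vector, rad) and "tvec" (3), from world to camera coordinates, as OpenCV has them. Camera axes: x right, y down, z forward; pixel columns grow to the right and rows downward; lengths in m; the calibration is good to about 2 mm. A picture is of the moment at which its call begins. There is no depth.
- job_done(): hands the job in, once; it reports no verdict.
Trained networks look in a picture, given as the dict that the camera call returned (one of the last four; its "shot" number tells which), for a name from the list of things; names that differ only in an ending like _2 or _b are one class to them, and where a whole thing is asked for, a point or a joint stands for the part that bears it (a point fixed in the world has none). Each returns a list of dicts, best first, with "conf" (0 to 1); they miss things now and then, are a little off and sometimes report something else, mostly with a low value. They report only what shows in the picture. A call takes as long as a camera call.
- recognise(picture, name): "pixel" ([column, row] in pixels, amid what is visible of it).
The state is a dict: "t": time; "q": joint angles; "qd": joint speeds; "joint_efforts": joint torques, N m; "eef_pos": TCP position; "ee_rot": TCP orientation; "force": force on the tool from outside, world axes, zero at the start; "moment": the same for the moment, N m; "width": finger opening in m.
Only numpy, scipy, OpenCV 4.12 (cv2) and the standard library are available. Lean on these libraries where they do the work, as an engineer would, in place of code of your own. Each camera call takes 0.05 s, during which the arm holds its last target.

### The job

One of the blower's three mounting bolts is loose: tap all three bolt heads from above with the shut fingertips, going from the robot's left to its right, to find the one that sinks. Then lift the hinged cover of that bolt by its bar to at least 45 degrees and finish while still holding it open, ready for a colleague's wrench. Keep the covers of the two tight bolts shut and leave the screwdriver, jar and tape where they are.

Things in the scene. Friction and masses are not known exactly. Their poses are not given: they have to be found in the camera images.
- blower: fixed square black fan frame (280 x 300 mm, 50 mm tall, bright inlet ring) with a grey mounting base (150 mm deep, 370 mm wide, top 50 mm above the work surface) on the side towards the robot. Origin at work-surface level directly under the middle bolt; its x axis points from the base to the fan (away from the robot), y along the row of bolts to the robot's left, z up. The three bolts stand at y = +115, 0 and -115 mm.
- bolt_left_head (a point): centre of the top of the steel hex bolt head at the robot's left (blower +y) end of the row; head 27 mm across corners, standing out 14 mm above its cover through the cover's 36 mm opening. Top 73 mm above the work surface at the start; moves down with the bolt.
- bolt_left (a joint): how far the left bolt has sunk, m; 0 at the start for all three. The loose bolt gives at about 2 N and sinks 7 mm, then stops and stays down; a tight one stays within about 1 mm. Which bolt is loose differs from case to case and cannot be seen before tapping.
- cover_left_bar (a point): middle of the lifting bar of the left bolt's cover: round steel bar, 10 mm thick, along blower y, 46 mm clear between its legs, carried beyond and above the cover's far edge; shut, it lies 53 mm beyond the bolt axis (blower +x), 88.5 mm above the work surface and 32 mm above the cover. Can be pinched from above with the fingers closing along blower x, or hooked from below; it may turn between the fingers.
- cover_left_hinge (a point): middle of the hinge axis (along blower y) of the left bolt's cover, a black plastic plate 70 x 66 x 5 mm with a 36 mm opening round the bolt head. The hinge is on the robot's side; the bar lies 95 mm beyond it and 32 mm above it when shut.
- cover_left (a joint): opening of the left cover, rad: 0 shut (flat), 1.3 at its stop; the bar's edge swings up and back towards the robot. It falls shut when let go; about 1 N at the bar lifts it.
- bolt_middle_head (a point): centre of the top of the steel hex bolt head at the middle of the row; head 27 mm across corners, standing out 14 mm above its cover through the cover's 36 mm opening. Top 73 mm above the work surface at the start; moves down with the bolt.
- bolt_middle (a joint): how far the middle bolt has sunk, m; 0 at the start for all three. The loose bolt gives at about 2 N and sinks 7 mm, then stops and stays down; a tight one stays within about 1 mm. Which bolt is loose differs from case to case and cannot be seen before tapping.
- cover_middle_bar (a point): middle of the lifting bar of the middle bolt's cover: round steel bar, 10 mm thick, along blower y, 46 mm clear between its legs, carried beyond and above the cover's far edge; shut, it lies 53 mm beyond the bolt axis (blower +x), 88.5 mm above the work surface and 32 mm above the cover. Can be pinched from above with the fingers closing along blower x, or hooked from below; it may turn between the fingers.
- cover_middle_hinge (a point): middle of the hinge axis (along blower y) of the middle bolt's cover, a black plastic plate 70 x 66 x 5 mm with a 36 mm opening round the bolt head. The hinge is on the robot's side; the bar lies 95 mm beyond it and 32 mm above it when shut.
- cover_middle (a joint): opening of the middle cover, rad: 0 shut (flat), 1.3 at its stop; the bar's edge swings up and back towards the robot. It falls shut when let go; about 1 N at the bar lifts it.
- bolt_right_head (a point): centre of the top of the steel hex bolt head at the robot's right (blower -y) end of the row; head 27 mm across corners, standing out 14 mm above its cover through the cover's 36 mm opening. Top 73 mm above the work surface at the start; moves down with the bolt.
- bolt_right (a joint): how far the right bolt has sunk, m; 0 at the start for all three. The loose bolt gives at about 2 N and sinks 7 mm, then stops and stays down; a tight one stays within about 1 mm. Which bolt is loose differs from case to case and cannot be seen before tapping.
- cover_right_bar (a point): middle of the lifting bar of the right bolt's cover: round steel bar, 10 mm thick, along blower y, 46 mm clear between its legs, carried beyond and above the cover's far edge; shut, it lies 53 mm beyond the bolt axis (blower +x), 88.5 mm above the work surface and 32 mm above the cover. Can be pinched from above with the fingers closing along blower x, or hooked from below; it may turn between the fingers.
- cover_right_hinge (a point): middle of the hinge axis (along blower y) of the right bolt's cover, a black plastic plate 70 x 66 x 5 mm with a 36 mm opening round the bolt head. The hinge is on the robot's side; the bar lies 95 mm beyond it and 32 mm above it when shut.
- cover_right (a joint): opening of the right cover, rad: 0 shut (flat), 1.3 at its stop; the bar's edge swings up and back towards the robot. It falls shut when let go; about 1 N at the bar lifts it.
- driver: bystander: screwdriver lying on the work surface beside the base on the right; origin under its middle
- jar: bystander: clear jar with white lid, 56 mm across, 75 mm tall, left of the base; origin at the centre of its underside
- tape: bystander: cardboard-brown roll of tape lying flat, 90 mm across, 20 mm tall, left of the blower; origin at the centre of its underside

How it is judged:
By the outcome, as a careful person would: the job done as asked, in the order asked, and still so for the second after the job is handed in, while the arm keeps its last pose, push and grip.
It also fails if it takes over 54 s, if anything falls off the work surface, if the arm or the gripper's body presses on something with over 40 N, if the wrist force passes 120 N, or if a joint passes its speed limit or range.

## Working session

There is one attempt and no reset: what is moved stays moved. The work goes in short steps, Python scripts to look and compute and a tool call to move; the robot and the scene stay as the last step left them, time stands still between calls to the robot, and variables do not carry over. Pictures are saved under pics/ and viewed, and the job is handed in when it is done.

Besides the shell and the picture viewer there is one more tool, called after "Emit:" as a command line: name --argument value ..., lists and objects as JSON in quotes. step_arm: Moves the arm, as the interface text tells. Its arguments: {"type":"object","properties":{"commands":{"type":"string"},"jaw":{"type":"number"},"grip_force":{"type":"number"}},"required":["commands"]}

```bash
mkdir -p pics; cat > h.py <<'E'
from station import *
import numpy as np, cv2
from scipy.spatial.transform import Rotation as R
def cam(f):
    Rm=cv2.Rodrigues(np.array(f["rvec"],float))[0]; t=np.array(f["tvec"],float).ravel()
    fl=240/np.tan(np.radians(f["fovy"])/2); return Rm,t,fl
def proj(f,p):
    Rm,t,fl=cam(f); c=Rm@np.array(p)+t; return np.array([f["cx"]+fl*c[0]/c[2],f["cy"]+fl*c[1]/c[2]])
def onz(f,px,z):
    Rm,t,fl=cam(f); d=Rm.T@np.array([(px[0]-f["cx"])/fl,(px[1]-f["cy"])/fl,1]); o=-Rm.T@t
    return o+d*(z-o[2])/d[2]
def save(f,n): cv2.imwrite("pics/"+n,cv2.cvtColor(np.asarray(f["frame"]),cv2.COLOR_RGB2BGR))
E
python3 - <<'E'
from h import *
s=get_state(); print({k:np.round(v,3) for k,v in s.items()})
for n in ("scene","top"):
    f=grab_frame(n); save(f,n+"0.png"); print(n,f["fovy"],(-cam(f)[0].T@cam(f)[1]).round(3))
    for nm,z in [("bolt_left_head",.073),("bolt_middle_head",.073),("bolt_right_head",.073),("cover_left_bar",.0885),("cover_middle_bar",.0885),("cover_right_bar",.0885),("driver",0.01),("jar",.04),("tape",.02)]:
        for r in recognise(f,nm)[:4]: print(nm,np.round(r["pixel"],1),round(r["conf"],2),onz(f,r["pixel"],z).round(4))
E
```

```text
{'t': np.float64(0.0), 'q': array([ 1.626,  0.359,  0.011, -0.   , -1.224, -0.288]), 'qd': array([-0.001, -0.   , -0.002, -0.   ,  0.001, -0.   ]), 'joint_efforts': array([ 2.0000e-03, -5.8272e+01,  2.9306e+01,  6.9970e+00,  7.0000e-03,
       -0.0000e+00]), 'eef_pos': array([0.156, 0.656, 0.251]), 'ee_rot': array([ 3.14 , -0.   , -0.233]), 'force': array([ 0.025, -0.003, -0.751]), 'moment': array([ 0.004, -0.038, -0.005]), 'width': np.float64(0.088)}
scene 50.487842519866305 [1.136 0.816 0.694]
bolt_left_head [393.8 273.3] 0.7 [0.5195 0.2071 0.073 ]
bolt_right_head [330.2 225.8] 0.62 [ 0.5126 -0.0245  0.073 ]
cover_left_bar [394.7 279.4] 0.57 [0.5473 0.2386 0.0885]
cover_middle_bar [362.1 253.8] 0.61 [0.542  0.1304 0.0885]
cover_right_bar [330.  232.3] 0.68 [0.5457 0.0196 0.0885]
driver [265.9 221.8] 0.65 [ 0.5765 -0.2264  0.01  ]
jar [459.5 318.8] 0.85 [0.4846 0.3591 0.04  ]
tape [377.6 387.5] 0.91 [0.7119 0.3836 0.02  ]
tape [333.6 231.9] 0.27 [ 0.4703 -0.0667  0.02  ]
top 55.55641642751869 [ 0.435 -0.007  0.923]
bolt_left_head [231.1 288.8] 0.48 [0.5037 0.1868 0.073 ]
bolt_left_head [227.5 281.6] 0.18 [0.5172 0.194  0.073 ]
bolt_middle_head [295.  279.8] 0.53 [0.5188 0.0671 0.073 ]
bolt_middle_head [294.2 290.4] 0.46 [0.4991 0.0686 0.073 ]
bolt_right_head [351.9 292.7] 0.66 [ 0.4934 -0.0386  0.073 ]
cover_left_bar [230.5 280.5] 0.79 [0.5177 0.1848 0.0885]
cover_middle_bar [294.1 279.8] 0.68 [0.5173 0.0675 0.0885]
cover_middle_bar [231.  281.9] 0.64 [0.5151 0.1838 0.0885]
cover_right_bar [345.8 285.8] 0.88 [ 0.5051 -0.0271  0.0885]
cover_right_bar [293.5 293.8] 0.55 [0.4918 0.0685 0.0885]
cover_right_bar [234.5 283.6] 0.46 [0.5119 0.1773 0.0885]
cover_right_bar [436.9 254.1] 0.21 [ 0.561  -0.1958  0.0885]
driver [439.6 250.4] 0.61 [ 0.5803 -0.2194  0.01  ]
jar [146.8 302.3] 0.82 [0.4824 0.3582 0.04  ]
tape [149.4 197.8] 0.98 [0.6983 0.374  0.02  ]
```

```bash
python3 - <<'E'
import cv2
a=cv2.imread("pics/top0.png");b=cv2.imread("pics/scene0.png")
cv2.imwrite("pics/topz.png",cv2.resize(a[220:340,190:390],(800,480),interpolation=cv2.INTER_CUBIC))
cv2.imwrite("pics/scenez.png",cv2.resize(b[200:320,280:480],(800,480),interpolation=cv2.INTER_CUBIC))
E
```

```text
(no output)
```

View pics/topz.png

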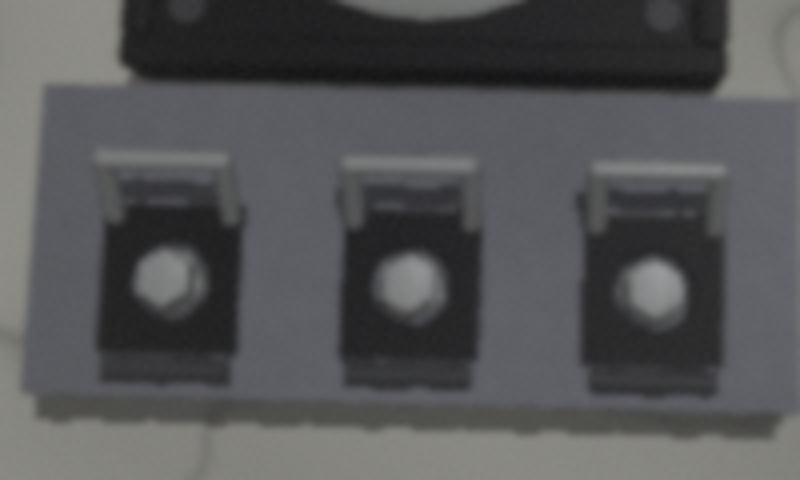

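View pics/scenez.png

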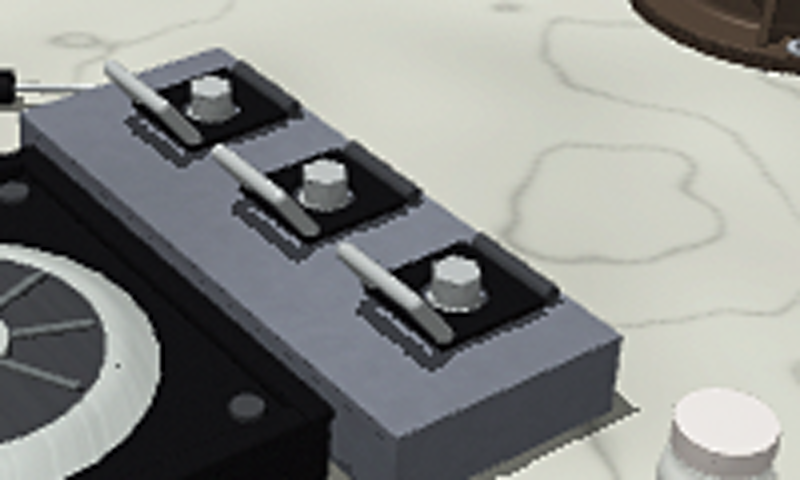

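View pics/scene0.png

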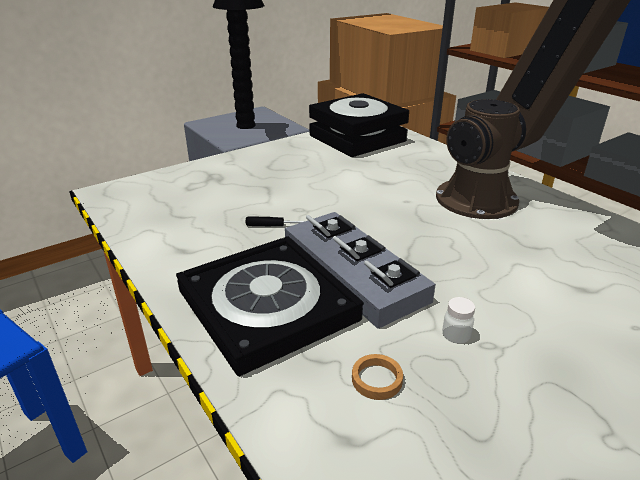

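View pics/top0.png

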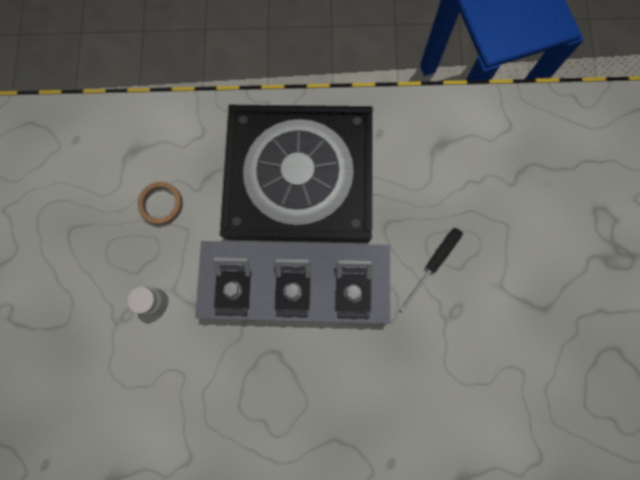

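The top view shows the bolt heads at about (231,289), (292,290.5) and (353,292), with the bars at rows 260–263. In the scene view the heads are at (394,266), (361,243) and (332,221). I'll fit the blower pose to all of these.

```bash
python3 - <<'E'
from h import *
from scipy.optimize import least_squares
T=grab_frame("top");S=grab_frame("scene")
obs=[]
for y,t,s in [(.115,(231.2,289.2),(394.2,266.5)),(0,(292,290.5),(361.2,243)),(-.115,(352.7,292),(332.5,221.5))]: obs+=[(T,(0,y,.073),t),(S,(0,y,.073),s)]
for y,t,s in [(.115,(230.7,260),(378.7,273.2)),(0,(292.5,261),(346.7,247.5)),(-.115,(355,262.7),(318,225.7))]: obs+=[(T,(.053,y,.0885),t),(S,(.053,y,.0885),s)]
def W(v,p):
    c,s=np.cos(v[2]),np.sin(v[2]); return np.array([v[0]+c*p[0]-s*p[1],v[1]+s*p[0]+c*p[1],p[2]])
for cams in ([T],[S],[T,S]):
    o=[a for a in obs if any(a[0] is c for c in cams)]
    r=least_squares(lambda v:np.concatenate([proj(f,W(v,p))-q for f,p,q in o]),[.5,.07,0])
    print(r.x.round(4)); print(r.fun.reshape(-1,2).round(1).tolist())
v=r.x
for y in (.115,0,-.115): print(W(v,(0,y,.073)).round(4),W(v,(.053,y,.0885)).round(4))
print(T["cx"],T["cy"],S["cx"],S["cy"])
E
```

```text
[ 0.4988  0.0727 -0.0378]
[[-0.5, -0.1], [0.0, 0.1], [1.2, 0.1], [-0.1, -0.2], [-0.2, 0.2], [-0.4, -0.1]]
[ 0.5006  0.0844 -0.0222]
[[2.9, 2.4], [1.9, 1.3], [1.1, 1.5], [-0.8, -2.0], [-2.4, -1.8], [-2.8, -2.0]]
[ 0.498   0.0757 -0.0321]
[[-2.1, 0.7], [0.6, 0.1], [-1.6, 0.6], [0.3, -0.8], [-0.4, 0.2], [0.2, -0.5], [-1.9, 0.7], [-3.2, -4.4], [-1.9, 0.7], [-4.0, -4.0], [-2.2, 0.1], [-3.7, -4.1]]
[0.5016 0.1906 0.073 ] [0.5546 0.1889 0.0885]
[0.498  0.0757 0.073 ] [0.5509 0.074  0.0885]
[ 0.4943 -0.0393  0.073 ] [ 0.5472 -0.041   0.0885]
323.22826847307255 239.41260072400104 321.43518794140243 235.49355720611885
```

```bash
cat > fit.py <<'E'
from h import *
from scipy.optimize import least_squares
T=grab_frame("top");S=grab_frame("scene")
obs=[]
for y,t,s in [(.115,(231.2,289.2),(394.2,266.5)),(0,(292,290.5),(361.2,243)),(-.115,(352.7,292),(332.5,221.5))]: obs+=[(T,(0,y,.073),t),(S,(0,y,.073),s)]
for y,t,s in [(.115,(230.7,260),(373,267.8)),(0,(292.5,261),(342.2,243.2)),(-.115,(355,262.7),(314.2,221.7))]: obs+=[(T,(.053,y,.0885),t),(S,(.053,y,.0885),s)]
def W(v,p):
    c,s=np.cos(v[2]),np.sin(v[2]); return np.array([v[0]+c*p[0]-s*p[1],v[1]+s*p[0]+c*p[1],p[2]])
for cams in ([T],[S],[T,S]):
    o=[a for a in obs if any(a[0] is c for c in cams)]
    r=least_squares(lambda v:np.concatenate([proj(f,W(v,p))-q for f,p,q in o]),[.5,.07,0])
    print(r.x.round(4)); print(r.fun.reshape(-1,2).round(1).tolist())
v=r.x
for y in (.115,0,-.115): print(W(v,(0,y,.073)).round(4),W(v,(.053,y,.0885)).round(4))
E
python3 fit.py
```

```text
[ 0.4988  0.0727 -0.0378]
[[-0.5, -0.1], [0.0, 0.1], [1.2, 0.1], [-0.1, -0.2], [-0.2, 0.2], [-0.4, -0.1]]
[ 0.499   0.0748 -0.0456]
[[-0.6, 0.4], [-0.2, -0.8], [0.2, -0.7], [1.0, 1.0], [-0.3, 0.1], [-0.1, -0.4]]
[ 0.4987  0.0733 -0.0403]
[[-0.8, -0.2], [-0.8, -0.1], [-0.3, 0.2], [-0.6, -1.1], [0.9, 0.3], [-0.3, -0.9], [-0.3, -0.2], [1.0, 0.6], [-0.4, 0.3], [-0.6, -0.2], [-0.6, 0.2], [-0.5, -0.6]]
[0.5033 0.1882 0.073 ] [0.5563 0.186  0.0885]
[0.4987 0.0733 0.073 ] [0.5516 0.0711 0.0885]
[ 0.494  -0.0416  0.073 ] [ 0.547  -0.0438  0.0885]
```

```bash
cat > plan.py <<'E'
from h import *
import sys
def rows(target,rpy,n,start=None):
    s=get_state(); p=np.array(s["eef_pos"]);r0=R.from_euler("xyz",s["ee_rot"]);r1=R.from_euler("xyz",rpy)
    w=(r0.inv()*r1).as_rotvec(); out=[]
    rr=r0
    for i in range(n):
        d=rr.inv().apply((np.array(target)-p)/n)*1000
        out.append(" ".join(f"{x:.0f}" for x in d)+" "+" ".join(f"{x:.3f}" for x in w/n)); rr=rr*R.from_rotvec(w/n)
    for k in range(0,n,8): print("; ".join(out[k:k+8]))
if __name__=="__main__":
    a=list(map(float,sys.argv[1:])); rows(a[:3],[np.pi,0,a[3]],int(a[4]))
E
python3 plan.py .5033 .1882 .2 -1.611 16
```

```text
28 23 3 -0.000 -0.000 0.086; 30 21 3 -0.000 -0.000 0.086; 32 18 3 -0.000 -0.000 0.086; 33 16 3 -0.000 -0.000 0.086; 34 13 3 -0.000 -0.000 0.086; 35 10 3 -0.000 -0.000 0.086; 36 7 3 -0.000 -0.000 0.086; 36 4 3 -0.000 -0.000 0.086
36 0 3 -0.000 -0.000 0.086; 36 -3 3 -0.000 -0.000 0.086; 36 -6 3 -0.000 -0.000 0.086; 35 -9 3 -0.000 -0.000 0.086; 34 -12 3 -0.000 -0.000 0.086; 33 -15 3 -0.000 -0.000 0.086; 32 -18 3 -0.000 -0.000 0.086; 30 -20 3 -0.000 -0.000 0.086
```

Emit:
step_arm --commands "28 23 0 0 0 0.086; 30 21 0 0 0 0.086; 32 18 0 0 0 0.086; 33 16 0 0 0 0.086; 34 13 0 0 0 0.086; 35 10 0 0 0 0.086; 36 7 0 0 0 0.086; 36 4 0 0 0 0.086" --jaw 0 --grip_force 20

```text
t: 2.2
eef_pos: [0.3297, 0.4209, 0.2518]
ee_rot: [-3.141, 0.0, -0.923]
force: [0.7, -0.9, 0.3]
width: 0.013
```

Emit:
step_arm --commands "36 0 3 0 0 0.086; 36 -3 3 0 0 0.086; 36 -6 3 0 0 0.086; 35 -9 3 0 0 0.086; 34 -12 3 0 0 0.086; 33 -15 3 0 0 0.086; 32 -18 3 0 0 0.086; 30 -20 3 0 0 0.086"

```text
t: 3.2
eef_pos: [0.504, 0.1893, 0.2277]
ee_rot: [-3.141, 0.0, -1.612]
force: [0.1, 1.1, 0.0]
width: 0.0006
```

Emit:
step_arm --commands "0 0 0 0 0 0; 0 0 0 0 0 0"

```text
t: 3.45
eef_pos: [0.5033, 0.1902, 0.2276]
ee_rot: [-3.142, 0.0, -1.609]
force: [0.3, 0.1, -0.1]
width: 0.0002
```

```bash
python3 plan.py .5033 .1882 .12 -1.611 4
```

```text
1 -0 27 -0.000 0.000 0.001; 1 -0 27 -0.000 0.000 0.001; 1 -0 27 -0.000 0.000 0.001; 1 -0 27 -0.000 0.000 0.001
```

Emit:
step_arm --commands "1 0 27 0 0 0; 1 0 27 0 0 0; 0 0 27 0 0 0; 0 0 27 0 0 0; 0 0 0 0 0 0; 0 0 0 0 0 0"

```text
t: 4.2
eef_pos: [0.5036, 0.1892, 0.1207]
ee_rot: [-3.14, 0.001, -1.607]
force: [-0.3, -1.0, -0.3]
width: 0.0001
```

```bash
python3 - <<'E'
from h import *
for n,c in (("scene",(200,320,310,510)),("top",(220,340,150,350))):
    f=grab_frame(n); a=cv2.cvtColor(f["frame"],4); cv2.imwrite(f"pics/{n}1.png",cv2.resize(a[c[0]:c[1],c[2]:c[3]],(800,480),interpolation=2))
E
```

```text
(no output)
```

View pics/scene1.png

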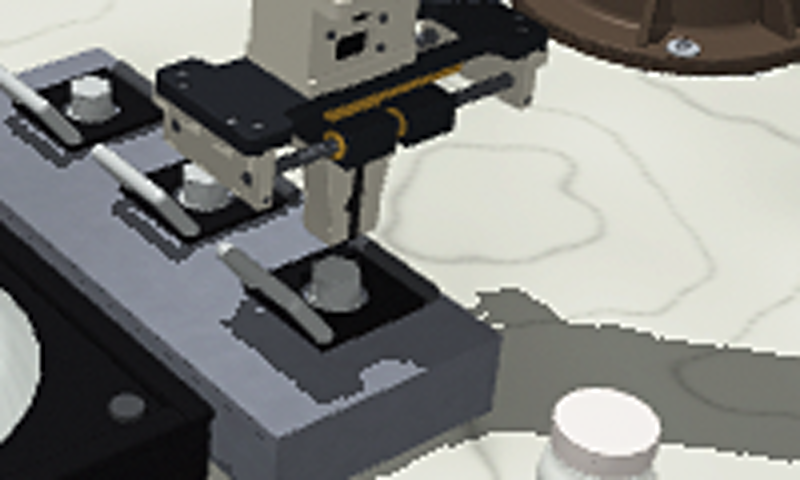

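The shut fingertips are centred above the left head, about 23 mm up. Descending in small steps.

Emit:
step_arm --commands "0 0 10 0 0 0; 0 0 8 0 0 0; 0 0 2 0 0 0; 0 0 0 0 0 0; 0 0 0 0 0 0"

```text
t: 4.92
eef_pos: [0.5034, 0.1883, 0.0997]
ee_rot: [-3.141, 0.0, -1.609]
force: [-0.5, -0.3, -0.2]
width: 0.0004
```

Emit:
step_arm --commands "0 0 1 0 0 0; 0 0 1 0 0 0; 0 0 1 0 0 0; 0 0 0 0 0 0; 0 0 0 0 0 0"

```text
t: 5.55
eef_pos: [0.5034, 0.1884, 0.098]
ee_rot: [-3.141, 0.0, -1.608]
force: [-4.2, -1.6, 13.7]
width: 0.0001
```

Emit:
step_arm --commands "0 0 1 0 0 0; 0 0 1 0 0 0; 0 0 0 0 0 0; 0 0 0 0 0 0"

```text
t: 6.05
eef_pos: [0.5036, 0.1884, 0.0978]
ee_rot: [-3.14, 0.001, -1.608]
force: [-11.6, -1.6, 31.0]
width: 0.0007
```

Left is tight: 31 N at z = 0.0978 with no sinking. Next is the middle bolt.

Emit:
step_arm --commands "0 0 -15 0 0 0; 0 0 -15 0 0 0; 28 0 0 0 0 0; 29 0 0 0 0 0; 29 0 0 0 0 0; 29 0 0 0 0 0; 0 0 0 0 0 0; 0 0 0 0 0 0"

```text
t: 7.05
eef_pos: [0.4992, 0.0736, 0.1249]
ee_rot: [-3.141, 0.0, -1.609]
force: [0.8, 0.2, 0.3]
width: 0.0007
```

Emit:
step_arm --commands "0 0 12 0 0 0; 0 0 11 0 0 0; 0 0 2 0 0 0; 0 0 0 0 0 0; 0 0 0 0 0 0"

```text
t: 7.68
eef_pos: [0.4991, 0.0735, 0.0997]
ee_rot: [-3.141, 0.0, -1.609]
force: [-0.8, -0.0, -0.1]
width: 0.0006
```

Emit:
step_arm --commands "0 0 1 0 0 0; 0 0 1 0 0 0; 0 0 1 0 0 0; 0 0 0 0 0 0; 0 0 0 0 0 0"

```text
t: 8.3
eef_pos: [0.4991, 0.0734, 0.098]
ee_rot: [-3.141, 0.0, -1.608]
force: [-5.4, 0.8, 14.8]
width: 0.0004
```

The middle bolt is tight too (15 N at z = 0.098). Now the right bolt.

Emit:
step_arm --commands "0 0 -14 0 0 0; 0 0 -14 0 0 0; 28 0 0 0 0 0; 29 0 0 0 0 0; 29 0 0 0 0 0; 29 0 0 0 0 0; 0 0 0 0 0 0; 0 0 0 0 0 0"

```text
t: 9.3
eef_pos: [0.4948, -0.0415, 0.1251]
ee_rot: [-3.141, 0.0, -1.609]
force: [0.3, -0.5, 0.3]
width: 0.0003
```

Emit:
step_arm --commands "0 0 12 0 0 0; 0 0 11 0 0 0; 0 0 2 0 0 0; 0 0 0 0 0 0; 0 0 0 0 0 0"

```text
t: 9.93
eef_pos: [0.4948, -0.0414, 0.0997]
ee_rot: [-3.141, 0.0, -1.609]
force: [0.4, -0.6, -1.5]
width: 0.0008
```

Emit:
step_arm --commands "0 0 1 0 0 0; 0 0 1 0 0 0; 0 0 1 0 0 0; 0 0 0 0 0 0; 0 0 0 0 0 0"

```text
t: 10.55
eef_pos: [0.4946, -0.0416, 0.0966]
ee_rot: [-3.141, 0.0, -1.609]
force: [0.1, 1.1, 1.4]
width: 0.0006
```

It sinks with little force, so I'll press to the stop to confirm.

Emit:
step_arm --commands "0 0 2 0 0 0; 0 0 2 0 0 0; 0 0 1 0 0 0; 0 0 1 0 0 0; 0 0 1 0 0 0; 0 0 0 0 0 0; 0 0 0 0 0 0"

```text
t: 11.42
eef_pos: [0.4947, -0.0416, 0.0906]
ee_rot: [-3.141, -0.0, -1.608]
force: [-3.6, 0.8, 14.6]
width: 0.0005
```

The right bolt stopped about 7 mm down, so it is the loose one. I'll retreat, open the jaws and move above its bar.

Emit:
step_arm --commands "0 0 -20 0 0 0; 0 0 -25 0 0 0; 0 0 -25 0 0 0; 0 -26 0 0 0 0; 0 -27 0 0 0 0; 0 0 0 0 0 0; 0 0 0 0 0 0; 0 0 0 0 0 0" --jaw 50

```text
t: 12.42
eef_pos: [0.5467, -0.0436, 0.1594]
ee_rot: [3.141, -0.0, -1.609]
force: [0.1, -0.7, -0.7]
width: 0.0499
```

```bash
python3 - <<'E'
from h import *
s=get_state();print(s["eef_pos"].round(4),s["width"])
for n,c in (("scene",(160,280,230,430)),):
    f=grab_frame(n); a=cv2.cvtColor(f["frame"],4); cv2.imwrite(f"pics/{n}2.png",cv2.resize(a[c[0]:c[1],c[2]:c[3]],(800,480),interpolation=2))
E
```

```text
[ 0.5467 -0.0436  0.1594] 0.04990552816528134
```

View pics/scene2.png

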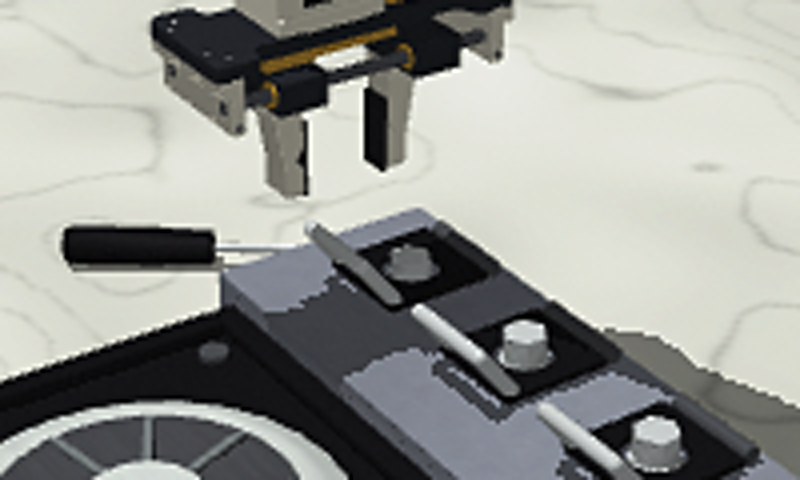

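The right head (crop 410,262) now sits visibly lower than the other two, and the jaws straddle its bar. Descending 65 mm to grip.

Emit:
step_arm --commands "0 0 22 0 0 0; 0 0 22 0 0 0; 0 0 15 0 0 0; 0 0 6 0 0 0; 0 0 0 0 0 0; 0 0 0 0 0 0"

```text
t: 13.22
eef_pos: [0.548, -0.0435, 0.0953]
ee_rot: [-3.14, 0.0, -1.609]
force: [-0.1, 0.6, -0.5]
width: 0.0497
```

Emit:
step_arm --commands "0 0 0 0 0 0; 0 0 0 0 0 0; 0 0 0 0 0 0; 0 0 0 0 0 0; 0 0 0 0 0 0; 0 0 0 0 0 0" --jaw 0 --grip_force 20

```text
t: 13.98
eef_pos: [0.5481, -0.0436, 0.0948]
ee_rot: [-3.14, 0.0, -1.609]
force: [1.5, -1.2, 0.0]
width: 0.009
```

```bash
python3 -c "
import numpy as np
t=np.arange(0,16)*0.07
x=95*np.cos(t)-32*np.sin(t);z=95*np.sin(t)+32*np.cos(t)
print(np.c_[t[1:],-np.diff(x),-np.diff(z)].round(1).tolist(),z[-1]-z[0],x[-1]-x[0])"
```

```text
[[0.1, 2.5, -6.6], [0.1, 2.9, -6.4], [0.2, 3.4, -6.2], [0.3, 3.8, -5.9], [0.4, 4.2, -5.6], [0.4, 4.6, -5.3], [0.5, 4.9, -5.0], [0.6, 5.3, -4.6], [0.6, 5.6, -4.3], [0.7, 5.9, -3.8], [0.8, 6.1, -3.4], [0.8, 6.3, -3.0], [0.9, 6.5, -2.5], [1.0, 6.7, -2.1], [1.0, 6.8, -1.6]] 66.32747996396687 -75.48829366929448
```

Emit:
step_arm --commands "0 2.5 -6.6 0 0 0; 0 2.9 -6.4 0 0 0; 0 3.4 -6.2 0 0 0; 0 3.8 -5.9 0 0 0; 0 0 0 0 0 0"

```text
t: 14.6
eef_pos: [0.5356, -0.043, 0.121]
ee_rot: [-3.139, 0.0, -1.608]
force: [4.7, -2.8, 2.0]
width: 0.0093
```

Emit:
step_arm --commands "0 4.2 -5.6 0 0 0; 0 4.6 -5.3 0 0 0; 0 4.9 -5 0 0 0; 0 5.3 -4.6 0 0 0; 0 5.6 -4.3 0 0 0; 0 0 0 0 0 0"

```text
t: 15.35
eef_pos: [0.5123, -0.0421, 0.1465]
ee_rot: [-3.136, 0.0, -1.608]
force: [6.9, -3.2, 5.2]
width: 0.0091
```

```bash
python3 - <<'E'
from h import *
for n,c in (("scene",(130,280,230,430)),):
    f=grab_frame(n); a=cv2.cvtColor(f["frame"],4); cv2.imwrite(f"pics/{n}3.png",cv2.resize(a[c[0]:c[1],c[2]:c[3]],(800,600),interpolation=2))
E
```

```text
(no output)
```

View pics/scene3.png

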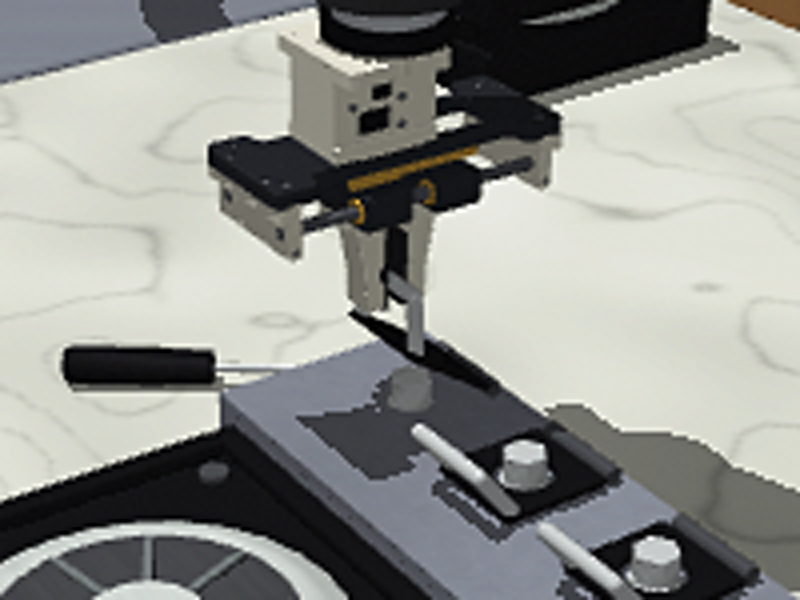

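The right cover is following the gripper and the others are still shut. Continuing up the arc.

Emit:
step_arm --commands "0 5.9 -3.8 0 0 0; 0 6.1 -3.4 0 0 0; 0 6.3 -3 0 0 0; 0 6.5 -2.5 0 0 0; 0 0 0 0 0 0"

```text
t: 16.02
eef_pos: [0.4865, -0.0412, 0.1588]
ee_rot: [-3.138, 0.0, -1.608]
force: [4.2, -1.8, 6.9]
width: 0.0094
```

Emit:
step_arm --commands "0 6.7 -2.1 0 0 0; 0 6.8 -1.6 0 0 0; 0 0 0 0 0 0; 0 0 0 0 0 0"

```text
t: 16.52
eef_pos: [0.4726, -0.0407, 0.1619]
ee_rot: [-3.14, 0.0, -1.608]
force: [2.2, -1.9, 6.8]
width: 0.0087
```

```bash
python3 - <<'E'
from h import *
s=get_state();p=s["eef_pos"]
rx,rz=np.array([p[0]-.494,p[2]-.006-.0565]); rx=(rx*np.cos(.04)-(p[1]+.0416)*np.sin(.04))+.042
print(p,s["width"],s["force"].round(1),"ang",np.degrees(np.arctan2(rz,rx)-np.arctan2(32,95)),"r",np.hypot(rx,rz))
f=grab_frame("scene"); a=cv2.cvtColor(f["frame"],4); cv2.imwrite("pics/scene4.png",cv2.resize(a[130:280,230:430],(800,600),interpolation=2))
f=grab_frame("top"); save(f,"top4.png")
for n in("driver","jar","tape"): print(n,recognise(f,n)[:1])
E
```

```text
[ 0.47264784 -0.04068137  0.16193341] 0.008674074390068162 [ 2.2 -1.9  6.8] ang 59.66413429173495 r 0.1015506040712832
driver [{'pixel': [447.7, 240.8], 'conf': 0.88}]
jar [{'pixel': [142.2, 299.7], 'conf': 0.9}]
tape [{'pixel': [145.9, 199.4], 'conf': 0.62}]
```

View pics/scene4.png

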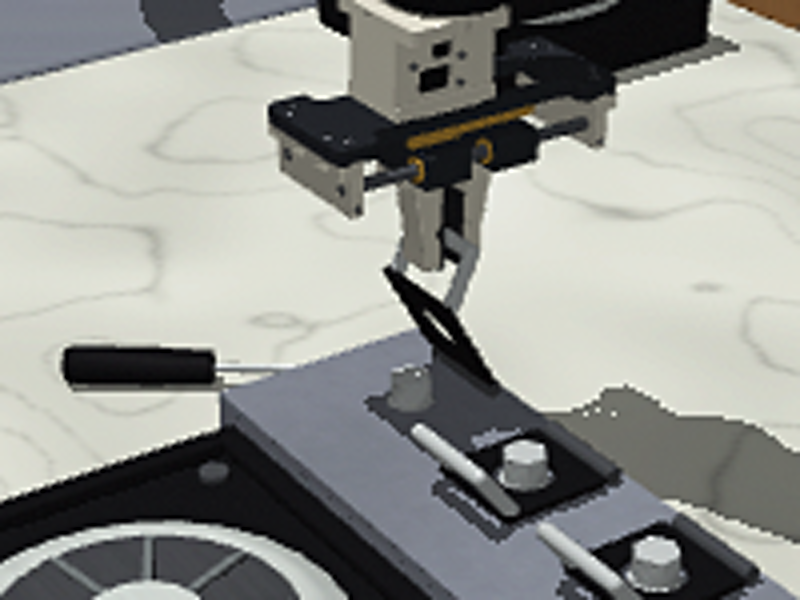

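View pics/top4.png

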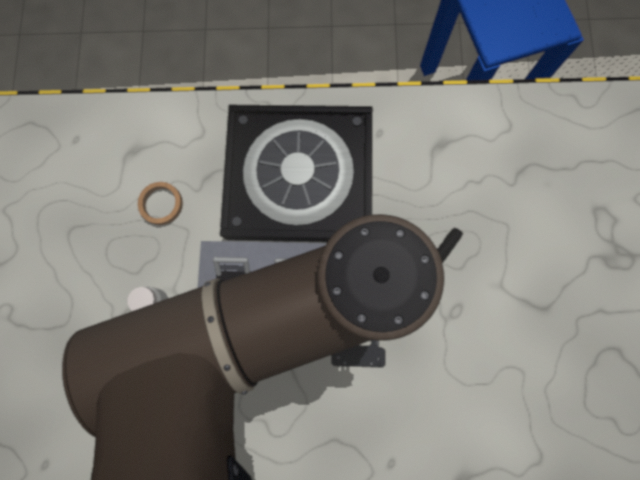

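The cover is open to about 60° and held, the other two covers are shut, and nothing else has moved. Handing in.

```bash
python3 -c "
from station import *
print(job_done())"
```

```text
the job is handed in; nothing more can be done
None
```

The right bolt is the loose one, and the arm is holding its cover open at about 60°, so the job is handed in at about 17 s.

| Bolt (in tapping order) | Force on the head | Result |
|---|---|---|
| Left | 31 N | Did not sink |
| Middle | 15 N | Did not sink |
| Right | about 1.4 N to start it moving, 15 N at its stop | Sank about 7 mm and stayed down |

- **Cover:** I pinched the right cover's bar from above and swung it up its arc. The angle of about 60° comes from the tool position. The scene picture also shows the cover well open, and the wrist force is about 7 N.
- **Grip:** the jaws read about 9 mm on the 10 mm bar, with a set grip of 20 N.
- **Other covers and objects:** the middle and left covers show shut. The screwdriver, jar and tape look where they were. In the last top picture the arm partly hides the screwdriver and jar. The networks' pixel positions moved a few pixels, up to about 13 for the screwdriver; I put that down to the hiding and to detector error.
- **Early disagreement:** my first camera fit was about 4 pixels off on the bars because I had counted a leg as part of each bar. I corrected it before moving, and the two cameras then agreed to about 2 mm.

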